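Clip the tiffin box shut on the bracket

ROBOT

A 6-joint arm with a two-finger parallel gripper is mounted at the origin on the work surface. World frame = base frame: x ahead of the robot, y to its left, z up, the work surface at z = 0. Lengths are in m, angles in degrees, forces in N, time in s.
With the tool pointing down it reaches from about 0.275 to 0.725 m from the base axis. Payload 15.9 kg.
Tool frame: the origin (TCP) lies on the centre line of the jaws, within the pads' length; the fingertips stand 11 mm ahead of it and the grasp point (between the pads) lies 8 mm behind it (robot.tcp_to_tips is the z of the fingertips in the tool frame, in m); z points along the fingers, y is the line along which they close (so a half turn about z gives the same grasp; the last joint's range is limited). The gripper opens to 85 mm and grips with 20 to 120 N. Pads are 22 mm wide; open, the fingers measure 114 mm over their backs; the gripper's body (76 mm by 85 mm) begins 54 mm behind the grasp point. The pads swing forward as they close: fully open they stand 13 mm farther back than shut.
Start: joints at [65.833, 12.198, -1.971, 75.831, 0, 90], TCP at [0.205, 0.456, 0.242] pointing down, gripper open.
Joint ranges: [-170.91, 170.91], [-42.67, 98.43], [-65.05, 77.54], [-120.47, 116.71], [-90, 82.35], [-180, 180]. Speed limits (degrees/s): [108.29, 108.29, 136.94, 147.25, 180, 180].

INTERFACE

Orientations are given as [roll, pitch, yaw] about the fixed x, y, z axes, in that order (R = Rz(yaw) Ry(pitch) Rx(roll)).
In Python, from plant import monitor, cams, job, robot gives the robot as it stands.
- The arm moves only by the shell command python3 -m handwheel 'ROWS'. ROWS is JSON, a list of rows, each an object with "grip": the finger opening in cm, from 0 to 8.54; "linear": the shift along the tool's x, y, z in cm, a list of three; "yaw": the turn about the tool's z in degrees. In form: [{"grip": grip, "linear": [tx, ty, tz], "yaw": yaw}, ...]. A call has 1 to 5 rows; each row shifts and turns the commanded pose from where the row before left it, along the tool's axes as they then stand; what a row does not reach is not made up. A row lasts 1/10 s, in which the tool goes at most 50 mm and 8.59 degrees, less where a joint would pass 70% of its speed; a pose out of reach is approached as far as the arm can. A call with a gripper value outside its range is refused whole. The fingers move at their own pace and stop on an object; the grip force is fixed at half the most. Time passes only in rows, so rows that do not move let the fingers close. It gives the time, the measured TCP pose, the force, the opening and the grip force at its end, in the units of the state.
- monitor.observe(): the state, without advancing time (a new reading comes with each control period).
- cams.get_image(name): name is "side" or "top" or "wrist"; returns a dict with "frame" (400x640x3 uint8, red, green, blue), "fx", "fy", "cx", "cy" (pixels), "R" (3x3) and "t" (3): a world point X has camera coordinates R X + t; the wrist camera has in their place "T_tool_cam" (4x4, takes a point from camera to tool coordinates, whose origin is the TCP and whose axes are the flange's). Camera axes: x right, y down, z forward; pixel columns grow to the right and rows downward; lengths in m; the calibration is good to about 2 mm. A picture is of the moment at which its call begins: read the wrist's pose just before it. There is no depth.
- job.close_job(): hands the job in; it is judged then, once.
The state is a dict: "time_s": time; "qpos": joint angles; "qvel": joint speeds; "joint_efforts": joint torques, N m; "position": TCP position; "ee_rot": TCP orientation; "contact_force": force on the tool from outside, world axes, zero at the start; "ft_torque": the same for the moment, N m; "width": opening from 0.0 (shut) to 1.0 (fully open); "grip_force": force on a finger pad.
Only numpy, scipy, OpenCV 4.12 (cv2) and the standard library are available. Lean on these libraries where they do the work, as an engineer would, in place of code of your own. Each camera call takes 0.05 s, during which the arm holds its last target. There are 200 camera calls.

TASK

Get the tiffin box ready for pick-up: fully close both of its end clips by pushing each one against the front face of the upright steel bracket, turning the box round between the two, and never pushing the clips with the fingers. Then set the box down gently, upright and wholly on the round cork mat, and let go. Keep the box upright throughout and leave the tumbler, bottle and dip pots alone.

Things in the scene. Friction and masses are not known exactly. Their poses are not given: they have to be found in the camera images.
- tiffin: Closed steel tiffin (lunch) box, about 0.5 kg. Origin: centre of its underside. 120 mm long (x), 64 mm wide (y); lid top at z = 70 mm. On the lid a fixed black bridge handle: a bar along x, 80 mm long, 18 mm wide (y), z = 89 to 107 mm, centred above the origin, on two legs. A hinged clip on each end: red at +x, blue at -x.
- clip_red (a joint): Hinge of the red clip on the box's +x end: 0 = fully closed (upright), 0.35 to 0.55 rad at the start (leaning outward). Stiff: stays where left, 2 to 8 N at its tip moves it. Hinge axis along the box's y, 63.5 mm from the box's origin, 36 mm above its underside; the flap reaches 38 mm up from it. Closed, tip bead and hinge barrel both end 67.5 mm from the box's origin.
- clip_blue (a joint): Hinge of the blue clip on the -x end; as the red one, mirrored.
- clip_red_tab: Red flap of the red clip, 36 mm wide, 38 mm long, 3 mm thick with a round 8 mm bead at its tip. Origin: on its hinge axis; z runs along the flap to the tip.
- clip_blue_tab: Blue flap of the blue clip; same shape and axes.
- bracket: Bent steel bracket bolted to the table, black with yellow ribs. Upright flat front plate 80 mm wide (y), 110 mm tall. Origin: bottom centre of the front face of that plate; the face looks along the bracket's -x, and the free table lies in front of it. Its foot and ribs extend 83 mm behind, to +x.
- mat: Round cork pick-up mat fixed to the table, 210 mm across, 4 mm thick. Origin: centre of its underside.
- tumbler: Bystander: steel tumbler, 80 mm wide at the rim and 100 mm tall, standing on the table. Origin: centre of its underside.
- bottle: Bystander: amber glass bottle with yellow label, 62 mm wide and 220 mm tall, standing on the table. Origin: centre of its underside.
- ramekin_green: Bystander: white dip pot with green top, 70 mm wide and 42 mm tall, standing on the table. Origin: centre of its underside.
- ramekin_brown: Bystander: white dip pot with brown top, 70 mm wide and 42 mm tall, standing on the table. Origin: centre of its underside.
Not all that is in view belongs to the job. What is shaped like the tiffin but pink or purple is not meant.

How it is judged (in metres and radians):
On the way, in this order (a step that is already met when the one before it is completed fails the run):
1. one clip is closed (below 0.1 rad) while the box pushes against the front of the bracket (value of joint any of clip_red, clip_blue below 0.1 rad and contact force between tiffin and bracket above 1 N and x of tiffin in the frame of bracket below -0.03 m).
2. the other clip is closed too (both below 0.1 rad) while the box pushes against the front of the bracket (value of joint each of clip_red, clip_blue below 0.1 rad and contact force between tiffin and bracket above 1 N and x of tiffin in the frame of bracket below -0.03 m).
At the end, for the whole second after the job is handed in: Both clips are closed (below 0.1 rad) and the tiffin box stands upright (within 0.1 rad) and still on the cork mat, its centre within 33 mm of the mat's centre, so that it lies wholly on the mat (value of joint each of clip_red, clip_blue below 0.1 rad and horizontal distance between tiffin and mat below 0.033 m and z of tiffin in the frame of mat below 0.009 m and angle between tiffin's own z axis and vertical below 0.1 rad and linear speed of tiffin below 0.02 m/s and angular speed of tiffin below 0.1 rad/s); the robot touches nothing.
It fails at once if the fingers push a clip (over 1 N) (contact force between the fingers and clip_red_tab above 1 N or contact force between the fingers and clip_blue_tab above 1 N).
It fails at once if the box is tipped by more than 0.5 rad (angle between tiffin's own z axis and vertical above 0.5 rad).
It fails at once if the box is dropped or banged onto the mat (over 80 N) (contact force between tiffin and mat above 80 N).
It fails at once if a bystander is moved by more than 25 mm (distance of any of tumbler, bottle, ramekin_green, ramekin_brown from where it was at the start of the episode above 0.025 m).
It also fails if it takes over 59 s, if anything falls off the work surface, if the arm or the gripper's body presses on something with over 40 N, if the wrist force passes 120 N, or if a joint passes its speed limit or range.

## Working session

There is one attempt and no reset: what is moved stays moved. The work goes in short steps, Python scripts to look and compute and a shell command to move; the robot and the scene stay as the last step left them, time stands still between calls to the robot, and variables do not carry over. Pictures are saved under pics/ and viewed, at most 10 in all, crops included, and the job is handed in when it is done.

```bash
mkdir -p pics; python3 - <<'E'
from plant import monitor,cams
import cv2,numpy as np
print(monitor.observe())
for n in("top","side"):
    d=cams.get_image(n); cv2.imwrite(f"pics/{n}0.png",d["frame"][:,:,::-1])
    print(n,d["fx"],d["fy"],d["cx"],d["cy"],np.round(d["R"],4).tolist(),np.round(d["t"],4).tolist())
E
```

```text
{'time_s': 0.0, 'qpos': array([ 6.58336689e+01,  1.22247696e+01, -2.00939043e+00,  7.58322189e+01,
        2.33830673e-04,  9.00001693e+01]), 'qvel': array([-0.10748578,  0.02643135,  0.0022691 , -0.03046481,  0.00245234,
        0.02333198]), 'joint_efforts': array([ 4.03066297e-03, -6.86147118e+01,  4.87126064e+01,  1.70026085e-02,
        3.00095489e-04, -2.36143205e-05]), 'position': array([0.20455136, 0.45586672, 0.24180849]), 'ee_rot': array([-1.79933621e+02, -2.33634421e-04,  1.55833499e+02]), 'contact_force': array([-0.19202833, -0.58252447, -0.18639341]), 'ft_torque': array([ 0.02447216, -0.00456579, -0.0303066 ]), 'grip_force': 0.0, 'width': 1.0053170572171048}
top 416.22439188507786 416.22439188507786 323.52367757483216 196.21905019178965 [[-0.0285, -0.9996, -0.0003], [-0.9955, 0.0284, -0.0907], [0.0907, -0.0023, -0.9959]] [-0.0364, 0.5447, 1.1897]
side 516.8939833303722 516.8939833303722 314.47052850621617 201.8188709920688 [[0.8228, -0.5683, 0.0059], [-0.3135, -0.4624, -0.8294], [0.4741, 0.6806, -0.5586]] [-0.4743, 0.1888, 1.1172]
```

View pics/top0.png

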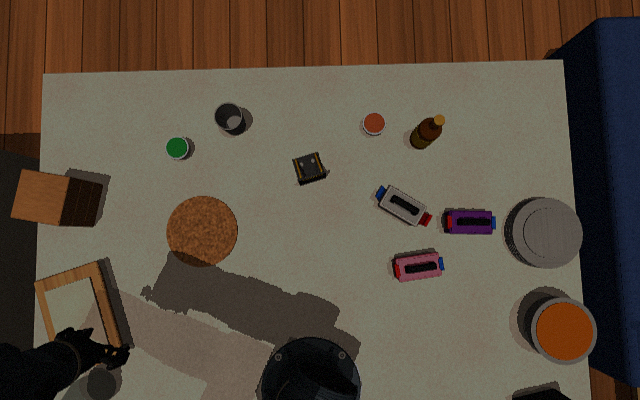

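View pics/side0.png

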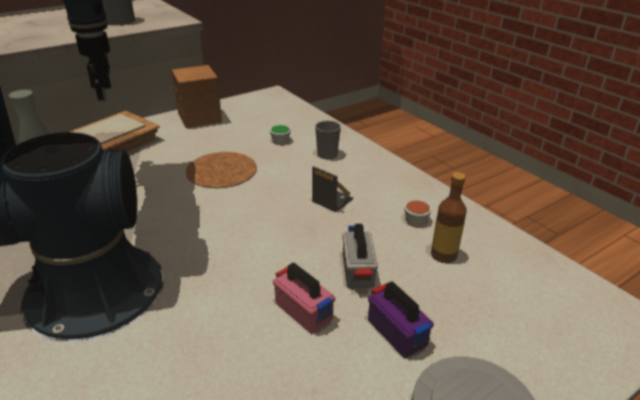

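The top view shows the steel tiffin at about (404,206), with its blue end at (381,192) and red end at (426,219). The bracket is at (310,168) facing the robot, and the mat is at (202,230). The side view shows the same layout: tiffin (360,255), bracket (325,190). Next I'll measure these.

```bash
cat > h.py <<'E'
import cv2,numpy as np
from plant import monitor,cams
def ray(d,u,v,z):
    R=np.array(d["R"]);t=np.array(d["t"]);c=-R.T@t
    r=R.T@np.array([(u-d["cx"])/d["fx"],(v-d["cy"])/d["fy"],1]); return (c+r*(z-c[2])/r[2])
def proj(d,X):
    p=np.array(d["R"])@np.array(X)+np.array(d["t"]);return d["fx"]*p[0]/p[2]+d["cx"],d["fy"]*p[1]/p[2]+d["cy"]
def pts(m,box):
    x0,y0,x1,y1=box; k=np.zeros(m.shape,np.uint8);k[y0:y1,x0:x1]=1
    m=(m.astype(np.uint8)&k); n,l,s,c=cv2.connectedComponentsWithStats(m)
    i=1+np.argmax(s[1:,4]); v,u=np.where(l==i); return u,v
E
python3 - <<'E'
from h import *
d=cams.get_image("top");f=d["frame"];hsv=cv2.cvtColor(f,cv2.COLOR_RGB2HSV);H,S,V=cv2.split(hsv)
def rep(n,m,box,z):
    u,v=pts(m,box);P=np.array([ray(d,a,b,z)[:2] for a,b in zip(u,v)])
    r=cv2.minAreaRect((P*1000).astype(np.float32)); w,e=np.linalg.eigh(np.cov(P.T))
    print(n,len(u),"px",u.mean().round(1),v.mean().round(1),"mean",P.mean(0).round(4),"rect",np.round(r[0],1),np.round(r[1],1),"ang",np.degrees(np.arctan2(e[1,1],e[0,1])).round(1))
rep("handle",V<55,(386,190,424,222),.107)
rep("blue",(H>95)&(H<125)&(S>120),(370,180,395,205),.075)
rep("red",((H<8)|(H>172))&(S>140),(415,205,435,232),.075)
rep("mat",(H>5)&(H<20)&(S>90),(160,190,245,270),.004)
rep("green",(H>40)&(H<80)&(S>120),(160,130,195,165),.042)
rep("brown",(H<15)&(S>120),(355,108,392,140),.042)
a=cv2.resize(f[145:195,285:335],(400,400),interpolation=cv2.INTER_CUBIC)
b=cv2.resize(f[180:230,375:435],(480,400),interpolation=cv2.INTER_CUBIC)[:,:390]
d2=cams.get_image("side");c=cv2.resize(d2["frame"][155:215,300:360],(400,400),interpolation=cv2.INTER_CUBIC)
im=np.clip(np.hstack([a,c])*2.,0,255).astype(np.uint8)
cv2.imwrite("pics/crop1.png",im[:,:,::-1])
E
```

```text
handle 244 px 404.5 204.7 mean [ 0.5067 -0.2708] rect [ 506.2 -270.1] [83.2 24. ] ang 57.9
blue 70 px 380.1 192.4 mean [ 0.545  -0.2104] rect [ 544.9 -210.1] [15.5 36.8] ang 151.5
red 109 px 424.9 219.1 mean [ 0.467  -0.3319] rect [ 466.6 -331.8] [23.6 38.2] ang 137.1
mat 4034 px 201.5 231.2 mean [0.4525 0.3104] rect [452.1 310.4] [209.6 208.4] ang 110.3
green 316 px 176.2 147.0 mean [0.6978 0.3721] rect [697.8 372.7] [58.5 53.1] ang 89.8
brown 322 px 373.9 122.3 mean [ 0.7545 -0.2052] rect [ 754.8 -204.8] [58.2 56.7] ang 88.6
```

View pics/crop1.png

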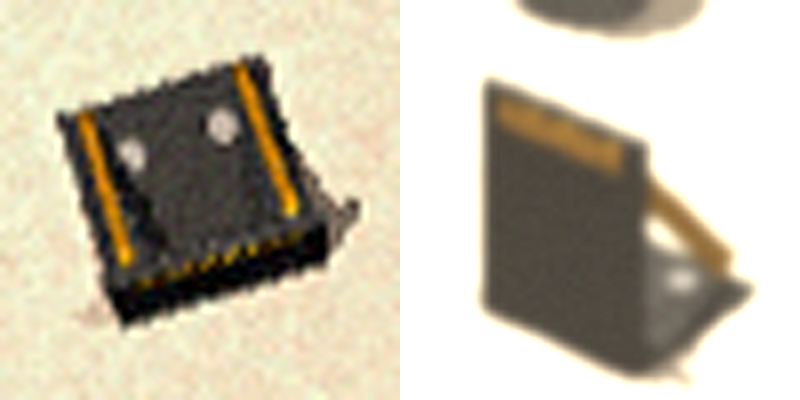

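The left crop (8x, origin 285,145) shows the front face's bottom edge from (123,325) to (325,262). The right crop (6.67x, origin 300,155, offset 400) shows the face corners at (487,80), (645,145), (635,375) and (487,305).

```bash
python3 - <<'E'
from h import *
d=cams.get_image("top");s=cams.get_image("side")
T=lambda x,y:(285+(x+.5)/8-.5,145+(y+.5)/8-.5); Sd=lambda x,y:(300+(x-400)/6.667-.5+.07,155+y/6.667-.5+.07)
A=ray(d,*T(121,325),0);B=ray(d,*T(326,264),0)
print("top bottom edge",A.round(4),B.round(4))
C=ray(d,*T(104,277),.11);D=ray(d,*T(325,213),.11); print("top top edge",C.round(4),D.round(4))
a=ray(s,*Sd(487,80),.11);b=ray(s,*Sd(645,145),.11);print("side top",a.round(4),b.round(4))
a0=ray(s,*Sd(487,305),0);b0=ray(s,*Sd(637,377),0);print("side bot",a0.round(4),b0.round(4))
for p,q in((A,B),(C,D),(a,b),(a0,b0)):
    m=(p+q)/2;e=p-q;print(m[:2].round(4),np.linalg.norm(e).round(4),"normal yaw",np.degrees(np.arctan2(-e[0],e[1])).round(1))
# tiffin handle in side view
f=s["frame"];hsv=cv2.cvtColor(f,cv2.COLOR_RGB2HSV);H,S,V=cv2.split(hsv)
u,v=pts(V<50,(340,220,380,262));P=np.array([ray(s,x,y,.107)[:2] for x,y in zip(u,v)]);print(len(u),u.min(),u.max(),v.min(),v.max(),P.mean(0))
for n,m in(("r",((H<8)|(H>172))&(S>140)),("b",(H>95)&(H<125)&(S>120))):
    u,v=pts(m,(340,220,380,285));print(n,len(u),u.mean(),v.mean(),ray(s,u.mean(),v.mean(),.055).round(4))
E
```

```text
top bottom edge [0.5808 0.0182 0.    ] [ 0.6016 -0.0589  0.    ]
top top edge [0.5843 0.0176 0.11  ] [ 0.6041 -0.0582  0.11  ]
side top [0.5804 0.0153 0.11  ] [ 0.6022 -0.0584  0.11  ]
side bot [0.5847 0.0207 0.    ] [ 0.6049 -0.055   0.    ]
[ 0.5912 -0.0204] 0.0799 normal yaw 15.1
[ 0.5942 -0.0203] 0.0784 normal yaw 14.7
[ 0.5913 -0.0216] 0.0769 normal yaw 16.5
[ 0.5948 -0.0171] 0.0783 normal yaw 14.9
258 353 365 225 257 [ 0.4896329  -0.29331955]
r 132 363.1439393939394 272.5151515151515 [ 0.4716 -0.331   0.055 ]
b 3 351.0 227.0 [ 0.5489 -0.1907  0.055 ]
```

Measured poses: bracket ≈ (0.593, -0.020) facing yaw 15.2°, tiffin ≈ (0.506, -0.270) with its blue end pointing at 57.7°, mat ≈ (0.452, 0.310). I'll travel above the tiffin first.

```bash
python3 -m handwheel '[{"grip":8.5,"linear":[-2.86,-2.69,0],"yaw":0},{"grip":8.5,"linear":[-2.86,-2.69,0],"yaw":0},{"grip":8.5,"linear":[-2.86,-2.69,0],"yaw":0},{"grip":8.5,"linear":[-2.86,-2.69,0],"yaw":0},{"grip":8.5,"linear":[-2.86,-2.69,0],"yaw":0}]'
```

```text
time_s: 0.8
position: [0.2803, 0.2735, 0.2423]
ee_rot: [180.0, 0.0, 155.9]
contact_force: [0.4, -0.0, 0.6]
width: 0.998
grip_force: 0.0
```

```bash
python3 -m handwheel '[{"grip":8.5,"linear":[-2.86,-2.69,0],"yaw":0},{"grip":8.5,"linear":[-2.86,-2.69,0],"yaw":0},{"grip":8.5,"linear":[-2.86,-2.69,0],"yaw":0},{"grip":8.5,"linear":[-2.86,-2.69,0],"yaw":0},{"grip":8.5,"linear":[-2.86,-2.69,0],"yaw":0}]'
python3 -m handwheel '[{"grip":8.5,"linear":[-2.86,-2.69,0],"yaw":0},{"grip":8.5,"linear":[-2.86,-2.69,0],"yaw":0},{"grip":8.5,"linear":[-2.86,-2.69,0],"yaw":0},{"grip":8.5,"linear":[-2.86,-2.69,0],"yaw":0},{"grip":8.5,"linear":[-2.86,-2.69,0],"yaw":0}]'
python3 -m handwheel '[{"grip":8.5,"linear":[-2.86,-2.69,0],"yaw":0},{"grip":8.5,"linear":[-2.86,-2.69,0],"yaw":0},{"grip":8.5,"linear":[-2.86,-2.69,0],"yaw":0},{"grip":8.5,"linear":[-2.86,-2.69,0],"yaw":0},{"grip":8.5,"linear":[-2.86,-2.69,0],"yaw":0}]'
python3 -m handwheel '[{"grip":8.5,"linear":[0,0,0],"yaw":8.2},{"grip":8.5,"linear":[0,0,0],"yaw":8.2},{"grip":8.5,"linear":[0,0,0],"yaw":8.2},{"grip":8.5,"linear":[0,0,0],"yaw":8.2},{"grip":8.5,"linear":[0,0,0],"yaw":8.2}]'
```

```text
time_s: 1.3
position: [0.3558, 0.0921, 0.2425]
ee_rot: [180.0, 0.0, 155.8]
contact_force: [1.4, 0.9, 1.1]
width: 0.994
grip_force: 0.0
time_s: 1.8
position: [0.4312, -0.0894, 0.2424]
ee_rot: [180.0, 0.0, 155.8]
contact_force: [1.2, 1.3, 0.3]
width: 0.996
grip_force: 0.0
time_s: 2.3
position: [0.5066, -0.2705, 0.2422]
ee_rot: [180.0, 0.0, 155.8]
contact_force: [1.1, -0.2, 0.3]
width: 0.992
grip_force: 0.0
time_s: 2.8
position: [0.5063, -0.2689, 0.2422]
ee_rot: [-180.0, -0.0, 114.5]
contact_force: [0.1, 0.0, 0.5]
width: 0.997
grip_force: 0.0
```

```bash
python3 -m handwheel '[{"grip":8.5,"linear":[0,0,0],"yaw":8.2},{"grip":8.5,"linear":[0,0,0],"yaw":8.2},{"grip":8.5,"linear":[0,0,0],"yaw":8.2},{"grip":8.5,"linear":[0,0,0],"yaw":8.2},{"grip":8.5,"linear":[0,0,0],"yaw":8.2}]'
python3 -m handwheel '[{"grip":8.5,"linear":[0,0,0],"yaw":8.2},{"grip":8.5,"linear":[0,0,0],"yaw":8.2},{"grip":8.5,"linear":[0,0,0],"yaw":0}]'
python3 - <<'E'
from h import *
o=monitor.observe();print(o["position"],o["ee_rot"],o["qpos"].round(1))
d=cams.get_image("wrist");print(d["fx"],d["cx"],d["cy"],np.round(d["T_tool_cam"],4).tolist())
cv2.imwrite("pics/w1.png",d["frame"][:,:,::-1])
E
```

```text
time_s: 3.3
position: [0.5063, -0.2689, 0.2422]
ee_rot: [-180.0, -0.0, 73.5]
contact_force: [-0.3, -0.4, 0.3]
width: 0.992
grip_force: 0.0
time_s: 3.6
position: [0.5063, -0.2689, 0.2422]
ee_rot: [-180.0, 0.0, 57.3]
contact_force: [0.5, -0.7, -0.7]
width: 0.993
grip_force: 0.0
[ 0.50625869 -0.26886114  0.24219099] [-1.79987351e+02  1.90224203e-03  5.72790535e+01] [-28.   21.1  10.   78.9  -0.   94.7]
319.53912436778637 315.692428969683 198.07720005913154 [[0.0002, -0.9554, -0.2954, 0.0751], [1.0, -0.0, 0.0007, 0.0001], [-0.0007, -0.2954, 0.9554, -0.131], [0.0, 0.0, 0.0, 1.0]]
```

View pics/w1.png

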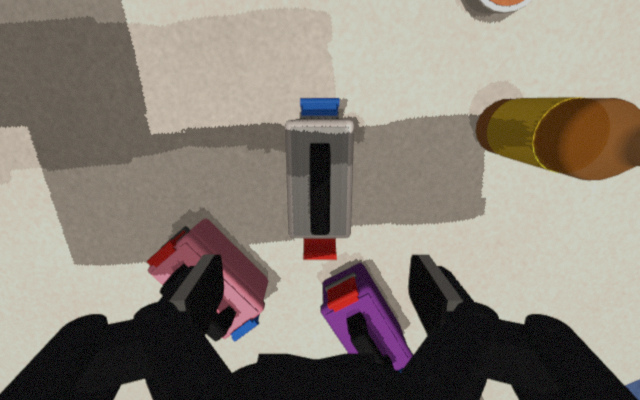

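The wrist view shows the steel box upright in the image, with its handle at (319,143–235), blue clip at (319,106) and red clip at (319,248). The decoys lie below the red end, clear of the fingers' descent. Now the handle offset.

```bash
cat >> h.py <<'E'
def wray(d,o,u,v,z):
    from scipy.spatial.transform import Rotation as Ro
    T=np.array(d["T_tool_cam"]);W=Ro.from_euler("xyz",o["ee_rot"],degrees=True).as_matrix()
    c=W@T[:3,3]+o["position"];r=W@T[:3,:3]@np.array([(u-d["cx"])/d["fx"],(v-d["cy"])/d["fy"],1])
    return c+r*(z-c[2])/r[2]
def totool(o,dw):
    a=np.radians(o["ee_rot"][2]);return np.array([np.cos(a)*dw[0]+np.sin(a)*dw[1],np.sin(a)*dw[0]-np.cos(a)*dw[1],-dw[2] if len(dw)>2 else 0])
E
python3 - <<'E'
from h import *
o=monitor.observe();d=cams.get_image("wrist");H,S,V=cv2.split(cv2.cvtColor(d["frame"],cv2.COLOR_RGB2HSV))
u,v=pts(V<40,(300,130,345,245));P=np.array([wray(d,o,a,b,.107)[:2] for a,b in zip(u,v)])
r=cv2.minAreaRect((P*1000).astype(np.float32));print(u.min(),u.max(),v.min(),v.max(),P.mean(0),r)
w,e=np.linalg.eigh(np.cov(P.T));print(np.degrees(np.arctan2(e[1,1],e[0,1])))
print("tool offset cm",100*totool(o,np.array(r[0])/1000-o["position"][:2]))
for n,m,bx in(("r",((H<8)|(H>172))&(S>140),(300,236,338,265)),("b",(H>95)&(H<125)&(S>120),(298,95,345,125))):
    u,v=pts(m,bx);vb=v.max() if n=="r" else v.min();print(n,wray(d,o,u.mean(),vb,.07),u.mean(),vb)
E
```

```text
310 330 143 234 [ 0.51046426 -0.26908168] ((509.31610107421875, -271.1310119628906), (81.74541473388672, 16.868419647216797), 57.31217575073242)
57.57778708229289
tool offset cm [-0.03088242  0.38011165  0.        ]
r [ 0.46354137 -0.34350643  0.07      ] 319.1023622047244 259
b [ 0.55026711 -0.20648135  0.07      ] 319.4922600619195 98
```

```bash
python3 -m handwheel '[{"grip":8.5,"linear":[0,0.3,2.5],"yaw":-0.2},{"grip":8.5,"linear":[0,0,3],"yaw":0},{"grip":8.5,"linear":[0,0,3],"yaw":0},{"grip":8.5,"linear":[0,0,2.5],"yaw":0},{"grip":8.5,"linear":[0,0,2],"yaw":0}]'
python3 -m handwheel '[{"grip":8.5,"linear":[0,0,1.3],"yaw":0},{"grip":8.5,"linear":[0,0,0.6],"yaw":0},{"grip":8.5,"linear":[0,0,0],"yaw":0},{"grip":5,"linear":[0,0,0],"yaw":0},{"grip":3,"linear":[0,0,0],"yaw":0}]'
python3 -m handwheel '[{"grip":2,"linear":[0,0,0],"yaw":0},{"grip":1,"linear":[0,0,0],"yaw":0},{"grip":0,"linear":[0,0,0],"yaw":0},{"grip":0,"linear":[0,0,0],"yaw":0},{"grip":0,"linear":[0,0,0],"yaw":0}]'
```

```text
time_s: 4.2
position: [0.5083, -0.2702, 0.1107]
ee_rot: [-179.9, 0.0, 57.9]
contact_force: [-0.9, 0.8, -0.2]
width: 0.996
grip_force: 0.0
time_s: 4.7
position: [0.5094, -0.2708, 0.0943]
ee_rot: [179.9, -0.0, 57.7]
contact_force: [-0.8, -0.5, 0.2]
width: 0.684
grip_force: 0.0
time_s: 5.2
position: [0.5092, -0.2707, 0.0937]
ee_rot: [179.9, -0.0, 57.6]
contact_force: [2.7, -0.5, 5.9]
width: 0.203
grip_force: 60.4
```

Gripped. Lift 2 cm, move to the stand-off point, and turn the blue end towards the bracket.

```bash
python3 -m handwheel '[{"grip":0,"linear":[0,0,-0.5],"yaw":0},{"grip":0,"linear":[0,0,-1],"yaw":0},{"grip":0,"linear":[1,-1,-0.5],"yaw":0},{"grip":0,"linear":[2,-2,0],"yaw":0},{"grip":0,"linear":[2.6,-2.3,0],"yaw":0}]'
python3 -m handwheel '[{"grip":0,"linear":[2.8,-2.5,0],"yaw":0},{"grip":0,"linear":[2.8,-2.5,0],"yaw":0},{"grip":0,"linear":[2.6,-2.3,0],"yaw":0},{"grip":0,"linear":[1.5,-1.5,0],"yaw":0},{"grip":0,"linear":[1,-0.7,0],"yaw":0}]'
python3 -m handwheel '[{"grip":0,"linear":[0,0,0],"yaw":6},{"grip":0,"linear":[0,0,0],"yaw":8.5},{"grip":0,"linear":[0,0,0],"yaw":8.5},{"grip":0,"linear":[0,0,0],"yaw":8.5},{"grip":0,"linear":[0,0,0],"yaw":6.5}]'
python3 -m handwheel '[{"grip":0,"linear":[0,0,0],"yaw":3},{"grip":0,"linear":[0,0,0],"yaw":1.5},{"grip":0,"linear":[0,0,0],"yaw":0}]'
python3 - <<'E'
from h import *
o=monitor.observe();print(o["position"],o["ee_rot"],o["qpos"].round(1),o["contact_force"])
t=cams.get_image("top");s=cams.get_image("side");w=cams.get_image("wrist")
x=lambda d,a,b,c,e:cv2.resize(d["frame"][b:e,a:c],(400,300),interpolation=cv2.INTER_CUBIC)
im=np.vstack([np.hstack([x(t,280,150,360,210),x(s,280,150,380,225)]),np.hstack([x(w,0,0,640,400),x(s,180,80,500,320)])])
cv2.imwrite("pics/p1.png",np.clip(im*1.6,0,255).astype(np.uint8)[:,:,::-1])
E
```

```text
time_s: 5.7
position: [0.4935, -0.1941, 0.1136]
ee_rot: [-180.0, 0.0, 57.6]
contact_force: [1.5, 0.2, -7.5]
width: 0.195
grip_force: 59.1
time_s: 6.2
position: [0.47, -0.0516, 0.1136]
ee_rot: [-180.0, -0.0, 57.7]
contact_force: [0.1, -0.3, -7.5]
width: 0.197
grip_force: 59.2
time_s: 6.7
position: [0.471, -0.0536, 0.1135]
ee_rot: [180.0, 0.0, 19.3]
contact_force: [1.3, -0.1, -6.2]
width: 0.197
grip_force: 59.2
time_s: 7.0
position: [0.4711, -0.0536, 0.1134]
ee_rot: [180.0, 0.0, 15.1]
contact_force: [-0.1, -1.1, -7.8]
width: 0.198
grip_force: 59.2
[ 0.47107139 -0.0536186   0.11342084] [1.79997310e+02 7.94325878e-04 1.51396078e+01] [ -6.5  12.9 -20.2  56.8  -0.  158.4] [-0.1276225  -1.08795589 -7.81072221]
```

View pics/p1.png

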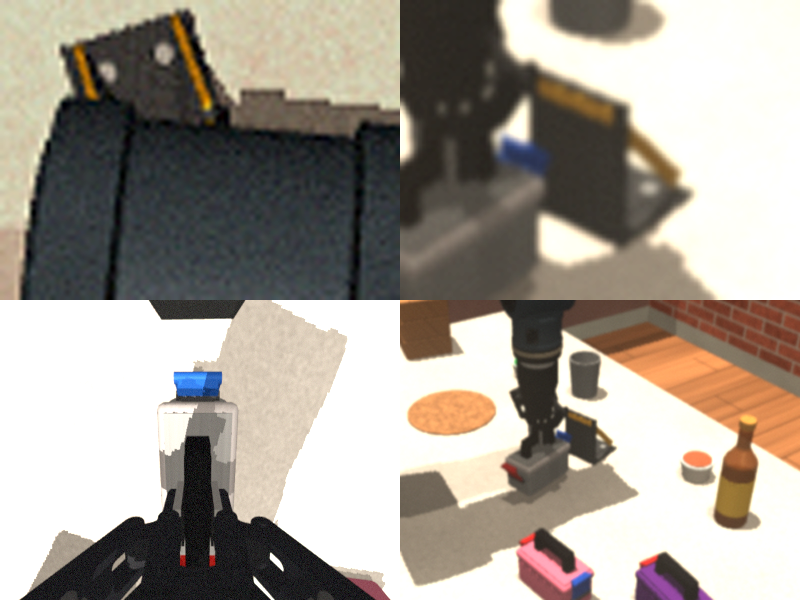

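The box hangs level and square in front of the bracket (box at u≈198 and bracket at about 149–248 in the wrist panel), with blue leading and open. I'll advance, then push in small steps while watching the force.

```bash
python3 -m handwheel '[{"grip":0,"linear":[1,0,0],"yaw":0},{"grip":0,"linear":[1,0,0],"yaw":0},{"grip":0,"linear":[1,0,0],"yaw":0},{"grip":0,"linear":[0.6,0,0],"yaw":0},{"grip":0,"linear":[0,0,0],"yaw":0}]'
for i in 1; do :; done
python3 -m handwheel '[{"grip":0,"linear":[0.4,0,0],"yaw":0},{"grip":0,"linear":[0.4,0,0],"yaw":0},{"grip":0,"linear":[0,0,0],"yaw":0}]'
python3 -m handwheel '[{"grip":0,"linear":[0.4,0,0],"yaw":0},{"grip":0,"linear":[0.4,0,0],"yaw":0},{"grip":0,"linear":[0,0,0],"yaw":0}]'
python3 -m handwheel '[{"grip":0,"linear":[0.3,0,0],"yaw":0},{"grip":0,"linear":[0.3,0,0],"yaw":0},{"grip":0,"linear":[0,0,0],"yaw":0}]'
```

```text
time_s: 7.65
position: [0.5068, -0.0439, 0.1131]
ee_rot: [180.0, -0.0, 15.2]
contact_force: [0.4, 0.4, -8.4]
width: 0.195
grip_force: 59.3
time_s: 7.95
position: [0.514, -0.042, 0.1133]
ee_rot: [180.0, -0.0, 15.1]
contact_force: [-0.8, -0.5, -7.4]
width: 0.197
grip_force: 59.3
time_s: 8.25
position: [0.5215, -0.0399, 0.1132]
ee_rot: [-180.0, 0.0, 15.1]
contact_force: [-1.1, -0.1, -8.0]
width: 0.197
grip_force: 59.2
time_s: 8.55
position: [0.5275, -0.0383, 0.1133]
ee_rot: [-180.0, -0.0, 15.1]
contact_force: [-0.7, -0.0, -8.4]
width: 0.199
grip_force: 59.2
```

```bash
python3 -m handwheel '[{"grip":0,"linear":[0.2,0,0],"yaw":0},{"grip":0,"linear":[0,0,0],"yaw":0}]'
python3 -m handwheel '[{"grip":0,"linear":[0.2,0,0],"yaw":0},{"grip":0,"linear":[0,0,0],"yaw":0}]'
python3 - <<'E'
from h import *
F=[monitor.observe()["contact_force"] for _ in range(1)]; print(F)
s=cams.get_image("side");w=cams.get_image("wrist")
x=lambda d,a,b,c,e:cv2.resize(d["frame"][b:e,a:c],(400,300),interpolation=cv2.INTER_CUBIC)
cv2.imwrite("pics/p2.png",np.clip(np.hstack([x(s,290,160,370,220),x(w,200,0,440,180)])*1.6,0,255).astype(np.uint8)[:,:,::-1])
E
```

```text
time_s: 8.75
position: [0.5288, -0.038, 0.1133]
ee_rot: [180.0, 0.0, 15.1]
contact_force: [-3.2, -1.4, -6.4]
width: 0.199
grip_force: 59.5
time_s: 8.95
position: [0.5294, -0.0378, 0.113]
ee_rot: [180.0, 0.2, 15.1]
contact_force: [-12.3, -3.8, -2.6]
width: 0.198
grip_force: 60.0
[array([-12.34038729,  -3.75511879,  -2.55972106])]
```

View pics/p2.png

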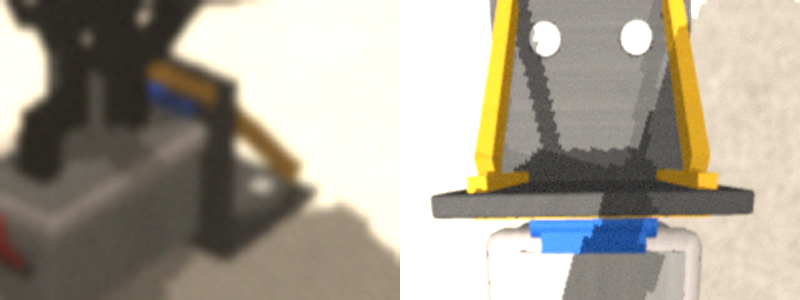

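The blue flap is flat between box and plate (flap at about (595,235), plate edge at 210). The 13 N is more than the clip needs, so I'll press a little more to seat it, then back off and check.

```bash
python3 -m handwheel '[{"grip":0,"linear":[0.2,0,0],"yaw":0},{"grip":0,"linear":[0.1,0,0],"yaw":0},{"grip":0,"linear":[0,0,0],"yaw":0},{"grip":0,"linear":[0,0,0],"yaw":0}]'
python3 -m handwheel '[{"grip":0,"linear":[-0.5,0,0],"yaw":0},{"grip":0,"linear":[-1,0,0],"yaw":0},{"grip":0,"linear":[-2,0,0],"yaw":0},{"grip":0,"linear":[-2.2,0,0],"yaw":0},{"grip":0,"linear":[-1.5,0,0],"yaw":0}]'
python3 -m handwheel '[{"grip":0,"linear":[-0.5,0,0],"yaw":0},{"grip":0,"linear":[0,0,0],"yaw":0}]'
python3 - <<'E'
from h import *
s=cams.get_image("side");w=cams.get_image("wrist")
x=lambda d,a,b,c,e:cv2.resize(d["frame"][b:e,a:c],(400,300),interpolation=cv2.INTER_CUBIC)
cv2.imwrite("pics/p3.png",np.clip(np.hstack([x(s,250,160,350,235),x(w,200,0,440,180)])*1.6,0,255).astype(np.uint8)[:,:,::-1])
E
```

```text
time_s: 9.45
position: [0.53, -0.0375, 0.1125]
ee_rot: [180.0, 0.4, 15.1]
contact_force: [-28.0, -8.9, 5.3]
width: 0.201
grip_force: 61.2
time_s: 9.95
position: [0.4631, -0.0556, 0.1135]
ee_rot: [180.0, -0.0, 15.1]
contact_force: [0.5, -0.8, -7.3]
width: 0.199
grip_force: 59.3
time_s: 10.15
position: [0.4595, -0.0568, 0.1137]
ee_rot: [180.0, -0.1, 15.1]
contact_force: [0.1, -0.5, -7.1]
width: 0.202
grip_force: 59.3
```

View pics/p3.png

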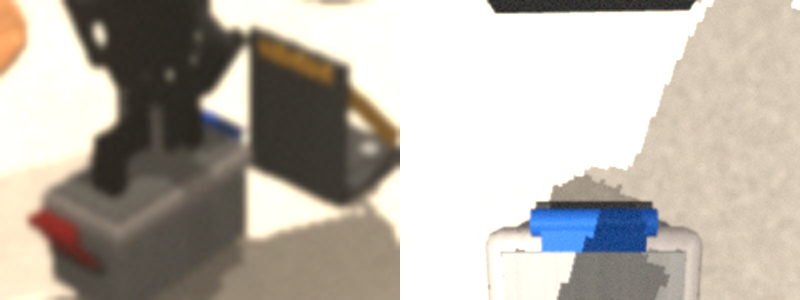

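The blue clip is upright with its bead flush at the box end, while red is still open. Now the 180° turn.

```bash
python3 -m handwheel '[{"grip":0,"linear":[0,0,0],"yaw":-5},{"grip":0,"linear":[0,0,0],"yaw":-8},{"grip":0,"linear":[0,0,0],"yaw":-8},{"grip":0,"linear":[0,0,0],"yaw":-8},{"grip":0,"linear":[0,0,0],"yaw":-8}]'
python3 -m handwheel '[{"grip":0,"linear":[0,0,0],"yaw":-8},{"grip":0,"linear":[0,0,0],"yaw":-8},{"grip":0,"linear":[0,0,0],"yaw":-8},{"grip":0,"linear":[0,0,0],"yaw":-8},{"grip":0,"linear":[0,0,0],"yaw":-8}]'
python3 -m handwheel '[{"grip":0,"linear":[0,0,0],"yaw":-8},{"grip":0,"linear":[0,0,0],"yaw":-8},{"grip":0,"linear":[0,0,0],"yaw":-8},{"grip":0,"linear":[0,0,0],"yaw":-8},{"grip":0,"linear":[0,0,0],"yaw":-8}]'
python3 -m handwheel '[{"grip":0,"linear":[0,0,0],"yaw":-8},{"grip":0,"linear":[0,0,0],"yaw":-8},{"grip":0,"linear":[0,0,0],"yaw":-8},{"grip":0,"linear":[0,0,0],"yaw":-8},{"grip":0,"linear":[0,0,0],"yaw":-8}]'
python3 -m handwheel '[{"grip":0,"linear":[0,0,0],"yaw":-8},{"grip":0,"linear":[0,0,0],"yaw":-8},{"grip":0,"linear":[0,0,0],"yaw":-5},{"grip":0,"linear":[0,0,0],"yaw":-2},{"grip":0,"linear":[0,0,0],"yaw":0}]'
python3 - <<'E'
from h import *
o=monitor.observe();dw=np.array([.593,-.020])-o["position"][:2];a=np.radians(15.15);print("along",dw@[np.cos(a),np.sin(a)],"lat",dw@[-np.sin(a),np.cos(a)],o["qpos"].round(1),totool(o,dw))
E
```

```text
time_s: 10.75
position: [0.4604, -0.0565, 0.1133]
ee_rot: [180.0, -0.0, 52.5]
contact_force: [-0.0, -0.3, -7.4]
width: 0.199
grip_force: 59.3
time_s: 11.25
position: [0.4604, -0.0565, 0.1133]
ee_rot: [180.0, -0.0, 92.5]
contact_force: [1.1, -0.6, -7.3]
width: 0.198
grip_force: 59.3
time_s: 11.75
position: [0.4604, -0.0565, 0.1133]
ee_rot: [180.0, 0.0, 132.5]
contact_force: [0.0, 0.8, -7.2]
width: 0.198
grip_force: 59.3
time_s: 12.25
position: [0.4604, -0.0565, 0.1133]
ee_rot: [180.0, 0.0, 172.5]
contact_force: [0.2, 0.4, -6.9]
width: 0.197
grip_force: 59.3
time_s: 12.75
position: [0.4602, -0.0565, 0.1133]
ee_rot: [-180.0, 0.0, -164.8]
contact_force: [0.8, 0.1, -7.1]
width: 0.201
grip_force: 59.3
along 0.13769647943678287 lat 0.0005674938191856799 [ -7.   11.8 -21.7  56.5   0.  -22.2] [-0.13769678  0.00048806  0.        ]
```

```bash
python3 -m handwheel '[{"grip":0,"linear":[-1,0,0],"yaw":0},{"grip":0,"linear":[-1.5,0,0],"yaw":0},{"grip":0,"linear":[-1.2,0,0],"yaw":0},{"grip":0,"linear":[-0.6,0,0],"yaw":0},{"grip":0,"linear":[-0.4,0,0],"yaw":0}]'
python3 -m handwheel '[{"grip":0,"linear":[-0.4,0,0],"yaw":0},{"grip":0,"linear":[-0.4,0,0],"yaw":0},{"grip":0,"linear":[-0.4,0,0],"yaw":0},{"grip":0,"linear":[-0.4,0,0],"yaw":0},{"grip":0,"linear":[0,0,0],"yaw":0}]'
python3 -m handwheel '[{"grip":0,"linear":[-0.3,0,0],"yaw":0},{"grip":0,"linear":[-0.2,0,0],"yaw":0},{"grip":0,"linear":[0,0,0],"yaw":0}]'
python3 -m handwheel '[{"grip":0,"linear":[-0.2,0,0],"yaw":0},{"grip":0,"linear":[0,0,0],"yaw":0}]'
```

```text
time_s: 13.25
position: [0.5054, -0.0442, 0.1131]
ee_rot: [180.0, -0.0, -164.9]
contact_force: [-3.6, -1.6, -7.5]
width: 0.197
grip_force: 59.3
time_s: 13.75
position: [0.521, -0.0401, 0.1135]
ee_rot: [-180.0, 0.1, -164.9]
contact_force: [0.6, -0.1, -6.7]
width: 0.2
grip_force: 59.3
time_s: 14.05
position: [0.5227, -0.0396, 0.1128]
ee_rot: [-180.0, -0.3, -164.9]
contact_force: [-17.8, -6.1, 0.1]
width: 0.196
grip_force: 60.3
time_s: 14.25
position: [0.5231, -0.0394, 0.1125]
ee_rot: [-180.0, -0.5, -164.9]
contact_force: [-28.7, -9.7, 5.3]
width: 0.198
grip_force: 61.0
```

30 N, so it's at the hard stop. Back off and verify the red clip.

```bash
python3 -m handwheel '[{"grip":0,"linear":[0,0,0],"yaw":0},{"grip":0,"linear":[0,0,0],"yaw":0},{"grip":0,"linear":[0.5,0,0],"yaw":0},{"grip":0,"linear":[1.5,0,0],"yaw":0},{"grip":0,"linear":[2.5,0,0],"yaw":0}]'
python3 -m handwheel '[{"grip":0,"linear":[2,0,0],"yaw":0},{"grip":0,"linear":[0.5,0,0],"yaw":0},{"grip":0,"linear":[0,0,0],"yaw":0}]'
python3 - <<'E'
from h import *
s=cams.get_image("side");w=cams.get_image("wrist")
x=lambda d,a,b,c,e:cv2.resize(d["frame"][b:e,a:c],(400,300),interpolation=cv2.INTER_CUBIC)
cv2.imwrite("pics/p4.png",np.clip(np.hstack([x(s,250,160,350,235),x(w,120,60,520,360)])*1.6,0,255).astype(np.uint8)[:,:,::-1])
o=monitor.observe();dw=np.array([.4525,.3104])-o["position"][:2];print(o["position"],dw,100*totool(o,dw))
E
```

```text
time_s: 14.75
position: [0.4845, -0.0501, 0.1136]
ee_rot: [-180.0, 0.1, -164.8]
contact_force: [-0.3, -0.9, -6.9]
width: 0.195
grip_force: 59.3
time_s: 15.05
position: [0.4596, -0.0568, 0.1138]
ee_rot: [-180.0, 0.1, -164.9]
contact_force: [0.1, 0.6, -7.0]
width: 0.199
grip_force: 59.3
[ 0.46052596 -0.05665071  0.11369478] [-0.00802596  0.36705071] [-8.80570994 35.64219199  0.        ]
```

View pics/p4.png

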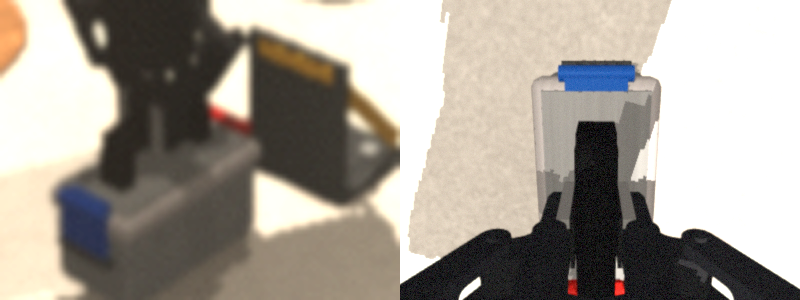

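Both clips look flush: blue flat against the box end at (85,220), red close against the far end at (230,118). Now over to the mat.

```bash
python3 -m handwheel '[{"grip":0,"linear":[-0.2,1,0],"yaw":0},{"grip":0,"linear":[-0.5,2,0],"yaw":0},{"grip":0,"linear":[-0.7,3,0],"yaw":0},{"grip":0,"linear":[-0.8,3.5,0],"yaw":0},{"grip":0,"linear":[-0.8,3.5,0],"yaw":0}]'
python3 -m handwheel '[{"grip":0,"linear":[-0.8,3.5,0],"yaw":0},{"grip":0,"linear":[-0.8,3.5,0],"yaw":0},{"grip":0,"linear":[-0.8,3.5,0],"yaw":0},{"grip":0,"linear":[-0.8,3.5,0],"yaw":0},{"grip":0,"linear":[-0.8,3.5,0],"yaw":0}]'
python3 -m handwheel '[{"grip":0,"linear":[-0.8,3,0],"yaw":0},{"grip":0,"linear":[-0.5,1.5,0],"yaw":0},{"grip":0,"linear":[-0.2,0.6,0],"yaw":0},{"grip":0,"linear":[0,0,0],"yaw":0}]'
python3 -m handwheel '[{"grip":0,"linear":[0,0,0.5],"yaw":0},{"grip":0,"linear":[0,0,0.4],"yaw":0},{"grip":0,"linear":[0,0,0.3],"yaw":0},{"grip":0,"linear":[0,0,0.2],"yaw":0},{"grip":0,"linear":[0,0,0],"yaw":0}]'
python3 -m handwheel '[{"grip":0,"linear":[0,0,0.1],"yaw":0},{"grip":0,"linear":[0,0,0],"yaw":0}]'
```

```text
time_s: 15.65
position: [0.4548, 0.0787, 0.1133]
ee_rot: [180.0, 0.0, -164.9]
contact_force: [0.8, -1.3, -7.2]
width: 0.197
grip_force: 59.4
time_s: 16.15
position: [0.4471, 0.2585, 0.1132]
ee_rot: [180.0, 0.0, -164.8]
contact_force: [0.5, -0.5, -7.3]
width: 0.198
grip_force: 59.4
time_s: 16.55
position: [0.4485, 0.3097, 0.113]
ee_rot: [-180.0, -0.0, -164.8]
contact_force: [0.4, -1.1, -8.0]
width: 0.196
grip_force: 59.6
time_s: 17.05
position: [0.4485, 0.3087, 0.099]
ee_rot: [-180.0, -0.0, -164.9]
contact_force: [0.4, 0.5, -5.9]
width: 0.198
grip_force: 59.6
time_s: 17.25
position: [0.4487, 0.3091, 0.0983]
ee_rot: [-180.0, 0.0, -164.9]
contact_force: [-0.4, -0.1, -7.7]
width: 0.196
grip_force: 59.6
```

```bash
python3 -m handwheel '[{"grip":0,"linear":[0,0,0.05],"yaw":0},{"grip":0,"linear":[0,0,0.05],"yaw":0},{"grip":0,"linear":[0,0,0],"yaw":0}]'
python3 -m handwheel '[{"grip":0,"linear":[0,0,0.05],"yaw":0},{"grip":0,"linear":[0,0,0],"yaw":0}]'
```

```text
time_s: 17.55
position: [0.4486, 0.3093, 0.0977]
ee_rot: [180.0, 0.0, -164.9]
contact_force: [-3.8, 0.2, 2.9]
width: 0.196
grip_force: 60.8
time_s: 17.75
position: [0.4486, 0.3094, 0.0977]
ee_rot: [180.0, 0.0, -164.9]
contact_force: [-6.8, -1.7, 11.5]
width: 0.201
grip_force: 62.3
```

The box has landed softly. Release, rise and check.

```bash
python3 -m handwheel '[{"grip":0,"linear":[0,0,-0.05],"yaw":0},{"grip":2,"linear":[0,0,0],"yaw":0},{"grip":3,"linear":[0,0,0],"yaw":0},{"grip":5,"linear":[0,0,0],"yaw":0},{"grip":7,"linear":[0,0,0],"yaw":0}]'
python3 -m handwheel '[{"grip":7,"linear":[0,0,0],"yaw":0},{"grip":7,"linear":[0,0,0],"yaw":0},{"grip":7,"linear":[0,0,-1],"yaw":0},{"grip":7,"linear":[0,0,-2],"yaw":0},{"grip":7,"linear":[0,0,-3],"yaw":0}]'
python3 -m handwheel '[{"grip":7,"linear":[0,0,-3.5],"yaw":0},{"grip":7,"linear":[0,0,-3.5],"yaw":0},{"grip":7,"linear":[0,0,-3],"yaw":0},{"grip":7,"linear":[0,0,-1],"yaw":0},{"grip":7,"linear":[0,0,0],"yaw":0}]'
python3 - <<'E'
from h import *
o=monitor.observe();w=cams.get_image("wrist");s=cams.get_image("side")
H,S,V=cv2.split(cv2.cvtColor(w["frame"],cv2.COLOR_RGB2HSV))
r={}
for n,m in(("r",((H<8)|(H>172))&(S>140)),("b",(H>95)&(H<125)&(S>120))):
    u,v=pts(m,(200,0,440,320)); r[n]=[wray(w,o,u.mean(),k,.078)[:2] for k in(v.min(),v.max())];print(n,len(u),u.mean(),v.min(),v.max(),np.round(r[n],4).tolist())
print("span outer",np.linalg.norm(r["r"][1]-r["b"][0]),"mid",(r["r"][1]+r["b"][0])/2)
x=lambda d,a,b,c,e:cv2.resize(d["frame"][b:e,a:c],(400,300),interpolation=cv2.INTER_CUBIC)
cv2.imwrite("pics/p5.png",np.clip(np.hstack([x(s,170,110,290,200),x(w,120,20,520,320)])*1.5,0,255).astype(np.uint8)[:,:,::-1])
E
```

```text
time_s: 18.25
position: [0.4487, 0.3092, 0.0973]
ee_rot: [180.0, 0.0, -164.9]
contact_force: [-0.6, -0.2, 0.6]
width: 0.678
grip_force: 0.0
time_s: 18.75
position: [0.4479, 0.3087, 0.1576]
ee_rot: [-180.0, -0.1, -164.9]
contact_force: [0.3, -0.6, 0.7]
width: 0.82
grip_force: 0.0
time_s: 19.25
position: [0.4492, 0.3095, 0.269]
ee_rot: [179.9, 0.2, -164.9]
contact_force: [0.3, -0.5, -0.0]
width: 0.82
grip_force: 0.0
r 311 315.65916398713824 227 236 [[0.5047, 0.3242], [0.5149, 0.327]]
b 403 315.6277915632754 111 122 [[0.3874, 0.2924], [0.3974, 0.2951]]
span outer 0.13212862957582308 mid [0.45114463 0.30968926]
```

View pics/p5.png

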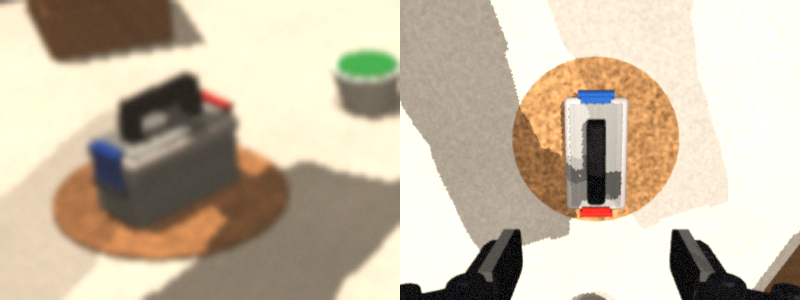

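The box stands upright near the centre of the mat (0.451, 0.310). The outer span across both clips is 132 mm against 135 mm when closed, so both are shut. The gripper is clear, so I'm handing in.

```bash
python3 -c "from plant import job; print(job.close_job())"
```

```text
the job is handed in; nothing more can be done
None
```

I pushed both clips shut against the bracket, set the box down upright about 2 mm from the mat's centre, let go and handed in the job at about 19 s; no verdict came back.

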